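# Swing in the tote's bails and stack the jar caddy

### The job

The blue tote on the bench still has jars in it. Swing both of its wire bails (orange-sleeved crossbars) fully in, so that they lie across its rim, then lift the wooden jar caddy by its handle and set it gently down on the two bails, level, centred over the tote and square with it (long side along long side, either way round). Let go, and leave the other jars, the bottle and the bowl where they stand.

Things in the scene. Friction and masses are not known exactly. Their poses are not given: they have to be found in the camera images.
- tote: Blue open tote, 170 mm along its x, 240 mm along its y, 90 mm high, walls 4 mm, floor 5 mm, held fast in a low aluminium frame on the table (12 mm high, 15 mm out all round): it does not move. Origin: centre of its underside, on the table; z up; yaw within 0.25 rad of the world axes. The caddy is smaller than its mouth and would drop in were the bails not in.
- bail_a (a joint): Hinge angle (rad) of the wire bail at the tote's +y end. 0 = swung out, level, crossbar 47 mm outside the end wall; pi/2 = upright; pi = fully in, crossbar lying across the rim; hard stops at 0 and pi. Starts at 0 to 0.7. Hinge line parallel to the tote's x, at tote y = +107, z = 94.5 mm. Stiff hinge (0.05 N m, about 1 N at the crossbar): stays where it is left.
- bail_b (a joint): Hinge angle (rad) of the wire bail at the tote's -y end. 0 = swung out, level, crossbar 47 mm outside the end wall; pi/2 = upright; pi = fully in, crossbar lying across the rim; hard stops at 0 and pi. Starts at 0 to 0.7. Hinge line parallel to the tote's x, at tote y = -107, z = 94.5 mm. Stiff hinge (0.05 N m, about 1 N at the crossbar): stays where it is left.
- bail_a_bar (a point): Centre of the crossbar of bail_a (orange sleeve 90 mm long). Round bar 9 mm thick along the tote's x, 188 mm between the bail's side arms; can be pinched from above and turns between the fingers. In tote axes it is at x = 0, y = +(107 + 60 cos q), z = 94.5 + 60 sin q mm, q = joint bail_a.
- bail_b_bar (a point): Centre of the crossbar of bail_b (orange sleeve 90 mm long). Round bar 9 mm thick along the tote's x, 188 mm between the bail's side arms; can be pinched from above and turns between the fingers. In tote axes it is at x = 0, y = -(107 + 60 cos q), z = 94.5 + 60 sin q mm, q = joint bail_b.
- caddy_grip (a point): Centre of the handle of the loose wooden jar caddy, over the caddy's centre, 105 mm above its underside; z up, yaw within 0.5 rad of the world axes at the start. Handle: a bar 14 mm thick (x), 134 mm long (y), 22 mm high (z) on two posts at y = +-60 mm, free beside it above the jars. With the caddy on the bails this point is 204 mm above the table.
- caddy: The same wooden caddy; origin at the centre of its flat underside. A tray 130 mm along its x, 200 mm along its y, walls 36 mm high, jars fixed in it up to 56 mm high; 0.45 to 0.7 kg, balanced under the handle. It starts on the table. Its underside goes on the crossbars, whose tops are 99 mm above the table when the bails are in.
- jar0_mid (a point): Loose glass jar with black screw cap, 38 mm diameter, 50 mm high, standing in the tote. The point is its centre, 25 mm above its foot. Leave it standing where it is.
- jar1_mid (a point): Loose glass jar with black screw cap, 38 mm diameter, 50 mm high, standing in the tote. The point is its centre, 25 mm above its foot. Leave it standing where it is.
- jar2_mid (a point): Loose glass jar with black screw cap, 38 mm diameter, 50 mm high, standing in the tote. The point is its centre, 25 mm above its foot. Leave it standing where it is.
- amber_bottle_mid (a point): Loose amber bottle, 60 mm diameter, 150 mm high, beyond the tote and caddy. The point is its centre, 75 mm up. Leave it.
- dish_mid (a point): Loose white bowl, 120 mm across, 45 mm high, at the table's far side. The point is 22 mm up. Leave it.
- spare0_mid (a point): Loose glass jar with black screw cap, 38 mm diameter, 50 mm high, at the table's far side. The point is its centre, 25 mm above its foot. Leave it standing where it is.
- spare1_mid (a point): Loose glass jar with black screw cap, 38 mm diameter, 50 mm high, at the table's far side. The point is its centre, 25 mm above its foot. Leave it standing where it is.
There are look-alikes about, which are no part of the job. What is shaped like the caddy but purple is not meant.

How it is judged:
By the outcome, as a careful person would: the job done as asked, in the order asked, and still so for the second after the job is handed in, with the robot touching nothing.
It also fails if it takes over 72 s, if anything falls off the work surface, if the arm or the gripper's body presses on something with over 40 N, if the wrist force passes 120 N, or if a joint passes its speed limit or range.

### The arm

A 7-joint arm with a two-finger parallel gripper is mounted at the origin on the work surface. World frame = base frame: x ahead of the robot, y to its left, z up, the work surface at z = 0. Lengths are in mm, angles in rad, forces in N, time in s.
With the tool pointing down it reaches from about 400 to 875 mm from the base axis. Payload 4.4 kg.
Tool frame: the origin (TCP) lies at the very end of the fingers, on their centre line; the grasp point (between the pads) lies ctrl.grip_depth behind it (ctrl.grip_depth is the distance from the TCP to the grasp point, in mm); z points along the fingers, y is the direction in which the jaws open and shut (so a half turn about z gives the same grasp; the last joint's range is limited). The gripper opens to 85 mm and grips with 20 to 120 N. Pads are 22 mm wide; open, the fingers measure 114 mm over their backs; the gripper's body (76 mm by 85 mm) begins 54 mm behind the grasp point. The pads swing forward as they close: fully open they stand 13 mm farther back than shut.
Start: joints at [-1.23, 0.628, 0.038, 1.517, -0.027, 0.996, -0.02], TCP at [257.165, 596.979, 231.313] pointing down, gripper open.
Joint ranges: [-3.06, 3.06], [-0.37, 2.12], [-1.25, 1.32], [0.18, 2.47], [-1.1, 4.24], [0.23, 1.98], [-2.94, 2.94]. Speed limits (rad/s): [2.57, 2.57, 3.14, 3.14, 3.14, 3.14, 3.14].

### API

Orientations are given as [roll, pitch, yaw] about the fixed x, y, z axes, in that order (R = Rz(yaw) Ry(pitch) Rx(roll)).
In Python, from cell import ctrl gives the robot as it stands.
- The arm moves only by the tool servo_tool, never from a script. Its argument "commands" is one flat list of numbers, 5 for each row, row after row: the shift along the tool's x, y, z in units of 25 mm (1.0 is 25 mm), then the turn about the tool's z in units of 6 degrees (1.0 is 6 degrees), then the closure, from 0 (fully open) to 1 (shut). In form: [tx, ty, tz, twist, gripper, tx, ty, tz, twist, gripper, ...]. A call has 1 to 10 rows; each row is the pose to reach, as a shift and turn from the pose commanded when the call began, along the tool's axes at that moment; what a row does not reach only later rows make up. A row lasts 1/12 s, in which the tool goes at most 41.7 mm and 7.16 degrees, less where a joint would pass 70% of its speed; a pose out of reach is approached as far as the arm can. A call with a gripper value outside its range is refused whole. The fingers move at their own pace and stop on an object; the grip force is fixed at half the most. Time passes only in rows, so rows that repeat a pose let the fingers close. It gives the time, the measured TCP pose, the force and the opening at its end, in the units of the state.
- ctrl.read_state(): the state, without advancing time (a new reading comes with each control period).
- ctrl.get_image(name): name is "side" or "top"; returns a dict with "img" (384x512x3 uint8, blue, green, red), "K" (3x3 intrinsics, pixels), "T" (4x4, takes a point from camera to world coordinates). Camera axes: x right, y down, z forward; pixel columns grow to the right and rows downward; lengths in mm; the calibration is good to about 2 mm. A picture is of the moment at which its call begins. There is no depth.
- ctrl.finish_job(): hands the job in, once; it reports no verdict.
The state is a dict: "clock": time; "qpos": joint angles; "qd": joint speeds; "tau": joint torques, N m; "eef_pos": TCP position; "tool_rot": TCP orientation; "force": force on the tool from outside, world axes, zero at the start; "torque": the same for the moment, N m; "width": finger opening in mm.
Only numpy, scipy, OpenCV 4.12 (cv2) and the standard library are available. Lean on these libraries where they do the work, as an engineer would, in place of code of your own. Each camera call takes 0.05 s, during which the arm holds its last target.

## Working session

There is one attempt and no reset: what is moved stays moved. The work goes in short steps, Python scripts to look and compute and a tool call to move; the robot and the scene stay as the last step left them, time stands still between calls to the robot, and variables do not carry over. Pictures are saved under pics/ and viewed, and the job is handed in when it is done.

Besides the shell and the picture viewer there is one more tool, called after "Call:" by a JSON object that holds its "fn" and its "kwargs". servo_tool: Moves the arm, as the interface text tells. Its arguments: {"type":"object","properties":{"commands":{"type":"array","items":{"type":"number"}}},"required":["commands"]}

```bash
ls; mkdir -p pics; python3 - <<'E'
from cell import ctrl
import cv2,numpy as np
np.set_printoptions(suppress=True,precision=4)
print(ctrl.read_state(), ctrl.grip_depth)
for n in("top","side"):
    d=ctrl.get_image(n);cv2.imwrite(f"pics/{n}0.png",d["img"]);print(n,d["K"],d["T"])
    np.savez(f"{n}.npz",K=d["K"],T=d["T"])
    cv2.imwrite(f"pics/{n}0b.png",cv2.resize(d["img"],(800,600),interpolation=cv2.INTER_CUBIC))
E
```

```text
pics
{'clock': 0.0, 'qpos': array([-1.2298,  0.6293,  0.0384,  1.5184, -0.027 ,  0.9963, -0.02  ]), 'qd': array([ 0.0005, -0.0017,  0.0015, -0.0013, -0.0028,  0.0013, -0.0001]), 'tau': array([ -0.0002, -56.3399,   1.2263, -19.3445,   0.0111,   0.0103,
        -0.    ]), 'eef_pos': array([256.9148, 596.3842, 230.391 ]), 'tool_rot': array([-3.1397, -0.    ,  2.7347]), 'force': array([-0.4979,  0.1731,  0.525 ]), 'torque': array([ 0.0333,  0.0245, -0.0019]), 'width': 85.48409412977611} 18.700000000000003
top [[453.1776   0.     255.8882]
 [  0.     453.1776 193.4306]
 [  0.       0.       1.    ]] [[  -0.0159   -0.9928    0.119   383.3928]
 [  -0.9999    0.0155   -0.0042  -12.1106]
 [   0.0023   -0.1191   -0.9929 1125.5797]
 [   0.        0.        0.        1.    ]]
side [[355.4705   0.     262.7968]
 [  0.     355.4705 188.7309]
 [  0.       0.       1.    ]] [[   0.9404   -0.1987    0.276   217.4391]
 [  -0.34     -0.5684    0.7492 -716.5435]
 [   0.008    -0.7984   -0.6021  674.7269]
 [   0.        0.        0.        1.    ]]
```

View pics/top0b.png

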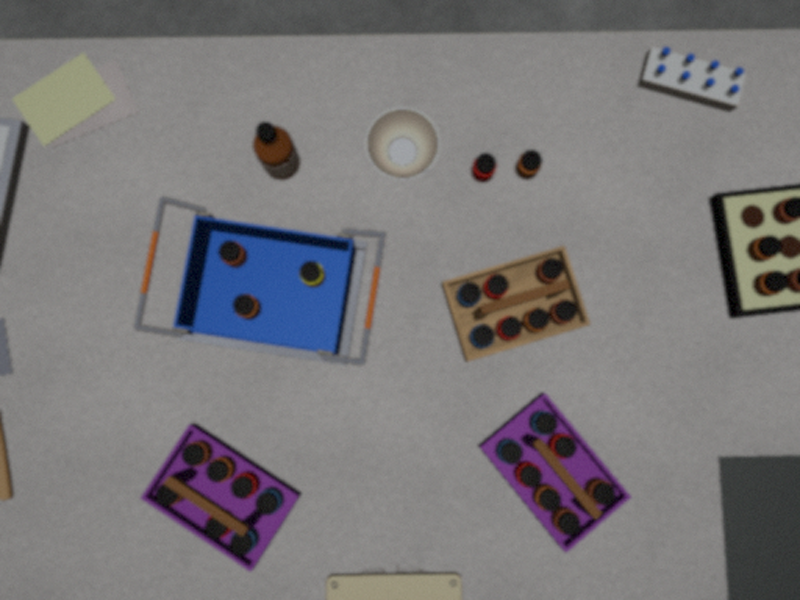

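View pics/side0b.png

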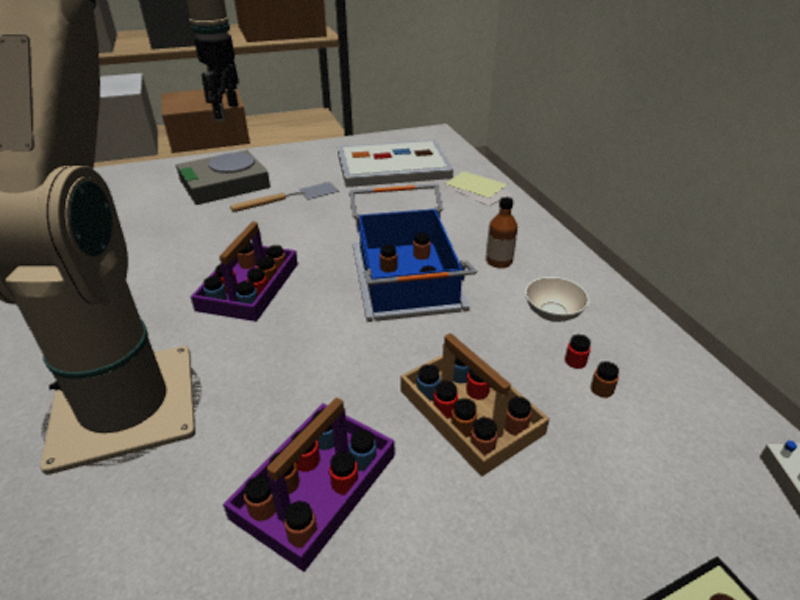

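The top picture shows the tote at about (265,285), with the orange bars at (150,262) and (373,297). The wooden caddy is at (515,303), and purple look-alikes are at (222,495) and (555,470). The wooden one fits the description. I'll enlarge both for measuring.

```bash
python3 - <<'E'
import cv2
t=cv2.imread("pics/top0.png");s=cv2.imread("pics/side0.png")
def crop(im,x0,y0,w,h,k,n):
    c=cv2.resize(im[y0:y0+h,x0:x0+w],None,fx=k,fy=k,interpolation=cv2.INTER_CUBIC)
    c=cv2.convertScaleAbs(c,alpha=1.4)
    for i in range(0,w,10):
        cv2.putText(c,str(x0+i),(i*k,8),0,.3,(255,255,255),1); cv2.line(c,(i*k,10),(i*k,14),(255,255,255),1)
    for j in range(0,h,10):
        cv2.putText(c,str(y0+j),(0,j*k+4),0,.3,(255,255,255),1)
    cv2.imwrite("pics/"+n,c)
crop(t,84,122,166,116,4,"tc_tote.png")
crop(t,276,152,110,85,7,"tc_caddy.png")
crop(s,220,112,90,92,6,"sc_tote.png")
crop(s,250,208,106,100,6,"sc_caddy.png")
E
```

```text
(no output)
```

View pics/tc_tote.png

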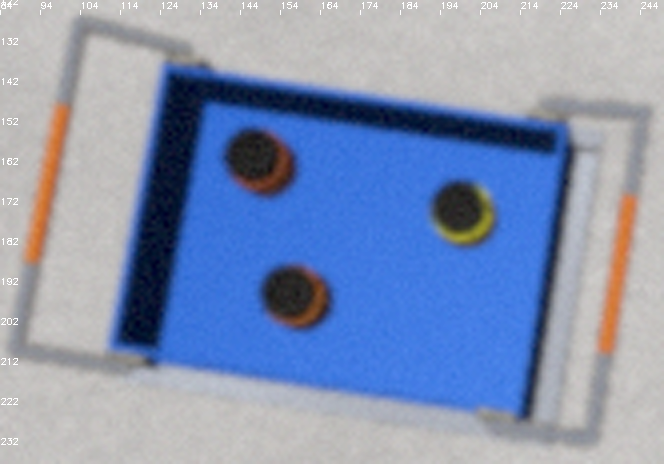

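View pics/tc_caddy.png

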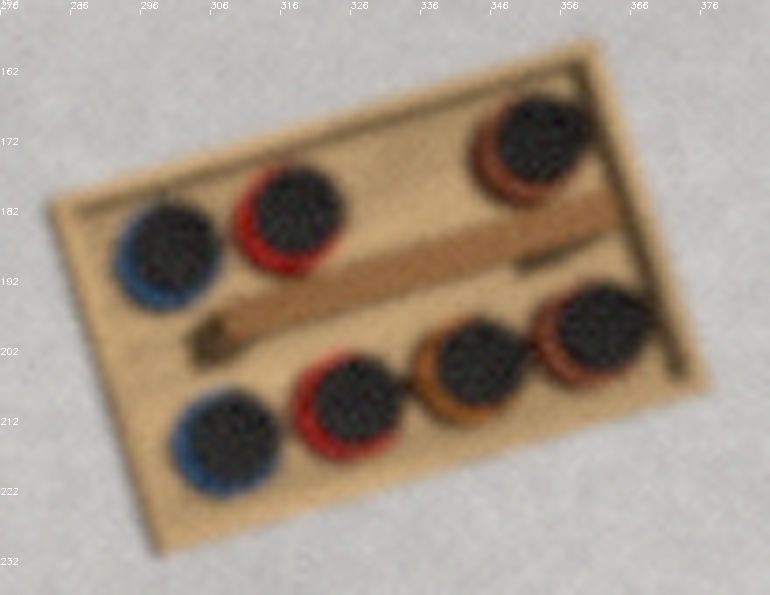

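View pics/sc_tote.png

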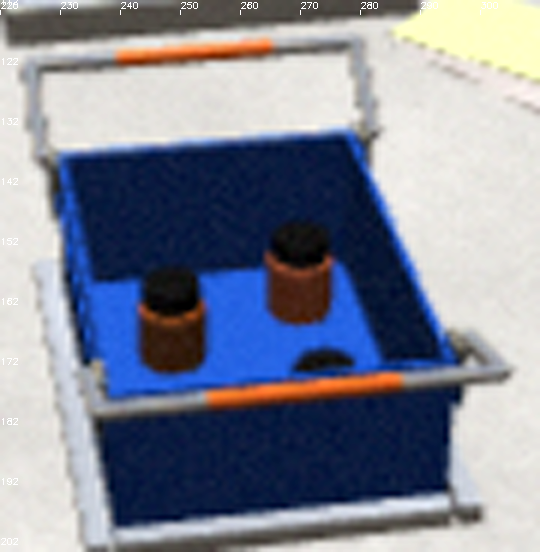

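View pics/sc_caddy.png

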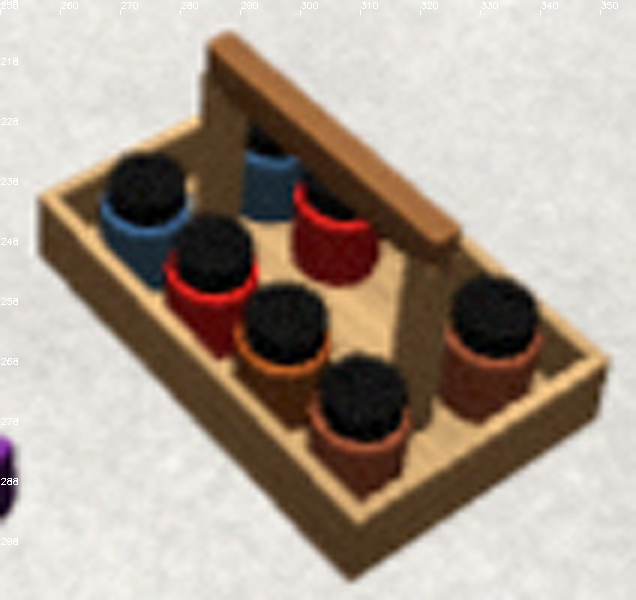

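```bash
cat > lib.py <<'E'
import numpy as np
from scipy.optimize import least_squares
C={n:np.load(n+".npz") for n in("top","side")}
def proj(n,P):
    T=C[n]["T"];p=(np.atleast_2d(P)-T[:3,3])@T[:3,:3]; q=p@C[n]["K"].T
    return q[:,:2]/q[:,2:]
def W(pose,P):
    x,y,a=pose; P=np.atleast_2d(np.asarray(P,float)); c,s=np.cos(a),np.sin(a)
    return np.c_[x+c*P[:,0]-s*P[:,1],y+s*P[:,0]+c*P[:,1],P[:,2]]
def nat(x0,y0,k,u,v): return np.array([x0+(u+.5)/k-.5,y0+(v+.5)/k-.5])
TT=lambda u,v:("top",nat(84,122,4,u,v)); TC=lambda u,v:("top",nat(276,152,7,u,v))
ST=lambda u,v:("side",nat(220,112,6,u,v)); SC=lambda u,v:("side",nat(250,208,6,u,v))
def bar(sgn,q,x): return [x,sgn*(107+60*np.cos(q)),94.5+60*np.sin(q)]
def fit(model,obs,x0):
    def r(p):
        M=model(p); return np.concatenate([(proj(n,m)[0]-o) for m,(n,o) in zip(M,obs)])
    s=least_squares(r,x0,loss="soft_l1"); return s.x,r(s.x).reshape(-1,2)
E
python3 - <<'E'
from lib import *
np.set_printoptions(suppress=True,precision=3)
obs=[TT(164,63),TT(568,124),TT(525,418),TT(112,348),TT(62,104),TT(33,261),TT(628,197),TT(607,352),
 TT(80,25),TT(17,350),TT(643,110),TT(590,435),
 ST(117,55),ST(271,45),ST(208,398),ST(402,381),ST(60,155),ST(357,133),ST(455,365)]
def model(p):
    P=[[85,120,90],[85,-120,90],[-85,-120,90],[-85,120,90],bar(1,p[3],45),bar(1,p[3],-45),bar(-1,p[4],45),bar(-1,p[4],-45),
     bar(1,p[3],96),bar(1,p[3],-96),bar(-1,p[4],96),bar(-1,p[4],-96),
     bar(1,p[3],-45),bar(1,p[3],45),bar(-1,p[4],-45),bar(-1,p[4],45),[-85,120,90],[85,120,90],[85,-120,90]]
    return W(p[:3],P)
x,r=fit(model,obs,[480,230,0,.3,.3]);print("tote",x);print(r.T)
for s,q in((1,x[3]),(-1,x[4])): print(W(x[:3],bar(s,q,0)))
obs=[TC(50,203),TC(600,38),TC(708,388),TC(160,555),TC(218,333),TC(617,207),SC(220,37),SC(450,238),SC(40,198),SC(605,360),SC(360,520)]
def model(p):
    return W(p,[[65,100,36],[65,-100,36],[-65,-100,36],[-65,100,36],[0,67,116],[0,-67,116],[0,67,116],[0,-67,116],[-65,100,36],[65,-100,36],[-65,-100,36]])
x,r=fit(model,obs,[480,-150,0]);print("caddy",x);print(r.T)
E
```

```text
tote [540.239 184.763  -0.169   0.59  -37.338]
[[-0.416  0.079 -1.095 -1.259  0.754  0.182  0.378 -0.658  0.613 -0.324
   0.133 -0.029  0.397  0.718  0.18   0.103 -0.166 -0.362  0.822]
 [-0.01   0.157 -1.029  0.491  0.44   0.509 -0.401  0.13  -1.728  0.911
  -0.55   2.008  0.878  0.639  0.244 -0.062  0.196 -0.062  0.202]]
[[566.581 339.398 127.873]]
[[512.844  23.945 115.686]]
caddy [ 510.457 -195.659    0.277]
[[-0.309 -0.802  0.748  0.011  0.485  0.188 -0.554  0.132 -0.59   0.848
  -0.495]
 [-0.446 -0.232  0.461  0.621 -1.048 -0.133 -0.447 -0.491 -0.315  0.021
   0.769]]
```

```bash
cat >> lib.py <<'E'
from scipy.spatial.transform import Rotation as Ro
TOTE=np.array([540.24,184.76,-0.169]); QA,QB=0.59,0.361; CAD=np.array([510.46,-195.66,0.277])
def rows(targets,yaws,grip=None):
    from cell import ctrl
    s=ctrl.read_state(); R=Ro.from_euler("xyz",s["tool_rot"]).as_matrix()
    print("t",round(s["clock"],2),"tcp",s["eef_pos"].round(1),"rot",s["tool_rot"].round(3),"F",s["force"].round(1),"w",round(s["width"],1),"q",s["qpos"].round(2))
    for t,y in zip(targets,yaws):
        d=R.T@(np.asarray(t)-s["eef_pos"])/25
        dy=(s["tool_rot"][2]-y+np.pi)%(2*np.pi)-np.pi
        print(d.round(2), "tw",round(np.degrees(dy)/6,2))
E
python3 - <<'E'
from lib import *
b=W(TOTE,bar(1,QA,0))[0]; print(b)
y=np.pi+TOTE[2]
rows([b+[0,0,70],b-[0,0,18.7]],[y,y])
E
```

```text
[566.62273255 339.38177863 127.88166137]
t 0.1 tcp [256.9 596.5 230.5] rot [-3.14   0.     2.735] F [-0.1 -0.   0. ] w 85.3 q [-1.23  0.63  0.04  1.52 -0.03  1.   -0.02]
[-15.44  -4.54   1.31] tw -2.27
[-15.44  -4.53   4.86] tw -2.27
```

Call:
{"fn": "servo_tool", "kwargs": {"commands": [-1.0,-0.3,0,-0.2,0.3,-2.4,-0.7,0.1,-0.5,0.3,-4,-1.2,0.3,-0.8,0.3,-5.6,-1.65,0.5,-1.1,0.3,-7.2,-2.1,0.7,-1.4,0.3,-8.8,-2.6,0.9,-1.7,0.3,-10.4,-3.05,1.1,-2,0.3,-12,-3.5,1.2,-2.27,0.3,-13.3,-3.9,1.3,-2.27,0.3,-14.4,-4.2,1.3,-2.27,0.3]}}

```text
clock: 0.93
eef_pos: [548.5, 354.0, 197.7]
tool_rot: [-3.139, -0.0, 2.969]
force: [-0.2, 0.6, 0.6]
width: 59.7
```

```bash
python3 - <<'E'
from lib import *
b=W(TOTE,bar(1,QA,0))[0]; y=np.pi+TOTE[2]
rows([b+[0,0,70],b-[0,0,18.7]],[y,y])
E
```

```text
t 0.93 tcp [548.5 354.  197.7] rot [-3.139 -0.     2.969] F [-0.2  0.6  0.6] w 59.7 q [-0.6   0.67 -0.03  1.54  0.03  0.94  0.76]
[-0.81 -0.45 -0.01] tw -0.03
[-0.82 -0.44  3.54] tw -0.03
```

Call:
{"fn": "servo_tool", "kwargs": {"commands": [-0.5,-0.3,0,0,0.3,-0.85,-0.5,0,0,0.3,-0.85,-0.5,0,0,0.3,-0.85,-0.5,0,0,0.3]}}

```text
clock: 1.27
eef_pos: [563.7, 343.8, 198.7]
tool_rot: [3.141, -0.002, 2.974]
force: [0.1, 0.1, -0.2]
width: 59.8
```

```bash
python3 - <<'E'
from lib import *
from cell import ctrl
import cv2
b=W(TOTE,bar(1,QA,0))[0]; y=np.pi+TOTE[2]
rows([b+[0,0,70],b-[0,0,18.7]],[y,y])
for n in ("top","side"):
    im=ctrl.get_image(n)["img"]; x0,y0,w,h=(70,100,160,120) if n=="top" else (190,60,160,120)
    cv2.imwrite(f"pics/{n}1.png",cv2.resize(im[y0:y0+h,x0:x0+w],None,fx=4,fy=4,interpolation=cv2.INTER_CUBIC))
E
```

```text
t 1.27 tcp [563.7 343.8 198.7] rot [ 3.141e+00 -2.000e-03  2.974e+00] F [ 0.1  0.1 -0.2] w 59.8 q [-0.57  0.68 -0.04  1.52  0.03  0.95  0.79]
[-0.15 -0.16  0.03] tw 0.01
[-0.15 -0.16  3.58] tw 0.01
```

View pics/side1.png

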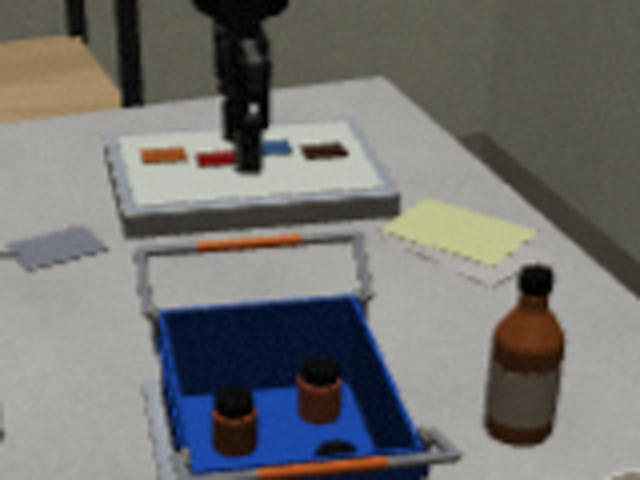

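View pics/top1.png

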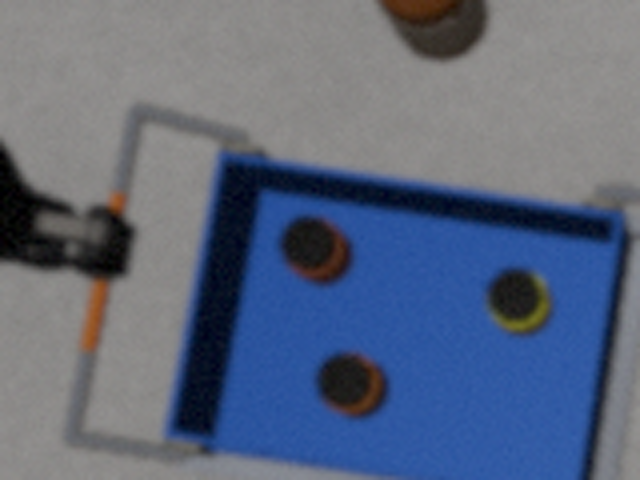

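The gripper (top crop, 105,245) stands over the orange sleeve and is in line with it. Next I go down and pinch.

Call:
{"fn": "servo_tool", "kwargs": {"commands": [-0.15,-0.16,0.7,0,0.3,-0.15,-0.16,1.5,0,0.3,-0.15,-0.16,2.3,0,0.3,-0.15,-0.16,3.0,0,0.3,-0.15,-0.16,3.5,0,0.3,-0.15,-0.16,3.55,0,0.4,-0.15,-0.16,3.55,0,0.7,-0.15,-0.16,3.55,0,1,-0.15,-0.16,3.55,0,1,-0.15,-0.16,3.55,0,1]}}

```text
clock: 2.2
eef_pos: [569.3, 341.5, 112.3]
tool_rot: [3.135, 0.003, 2.974]
force: [1.0, 5.5, 2.1]
width: 6.7
```

```bash
python3 - <<'E'
from lib import *
b=W(TOTE,bar(1,QA,0))[0]; y=np.pi+TOTE[2]
rows([b-[0,0,18.7]],[y])
q=np.linspace(QA,np.pi,13)[1:]
# relative moves: tool y = tote +y, tool z down
for k in q: print(round(k,2), "ty",round(60*(np.cos(k)-np.cos(QA))/25,2),"tz",round(-60*(np.sin(k)-np.sin(QA))/25,2))
E
```

```text
t 2.2 tcp [569.3 341.5 112.3] rot [3.135e+00 3.000e-03 2.974e+00] F [1.  5.5 2.1] w 6.7 q [-0.56  0.78 -0.04  1.58  0.03  0.77  0.79]
[ 0.09 -0.1   0.12] tw 0.01
0.8 ty -0.33 tz -0.39
1.02 ty -0.73 tz -0.7
1.23 ty -1.19 tz -0.93
1.44 ty -1.68 tz -1.04
1.65 ty -2.19 tz -1.06
1.87 ty -2.69 tz -0.96
2.08 ty -3.16 tz -0.76
2.29 ty -3.58 tz -0.47
2.5 ty -3.92 tz -0.09
2.72 ty -4.18 tz 0.35
2.93 ty -4.34 tz 0.83
3.14 ty -4.39 tz 1.34
```

Call:
{"fn": "servo_tool", "kwargs": {"commands": [0,0,0,0,1,0,0,0,0,1]}}

```text
clock: 2.37
eef_pos: [569.3, 341.4, 112.3]
tool_rot: [3.135, 0.003, 2.974]
force: [0.7, 5.5, 2.5]
width: 6.5
```

```bash
python3 - <<'E'
from lib import *
from cell import ctrl
import cv2
rows([],[])
for n in ("top","side"):
    im=ctrl.get_image(n)["img"]; x0,y0,w,h=(70,130,90,70) if n=="top" else (210,90,90,70)
    cv2.imwrite(f"pics/{n}2.png",cv2.resize(im[y0:y0+h,x0:x0+w],None,fx=7,fy=7,interpolation=cv2.INTER_CUBIC))
E
```

```text
t 2.37 tcp [569.3 341.4 112.3] rot [3.135e+00 3.000e-03 2.974e+00] F [0.7 5.5 2.5] w 6.5 q [-0.56  0.78 -0.04  1.58  0.03  0.77  0.79]
```

View pics/side2.png

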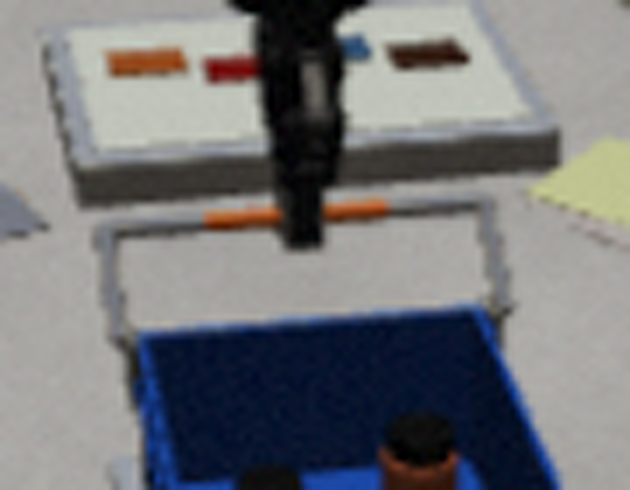

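View pics/top2.png

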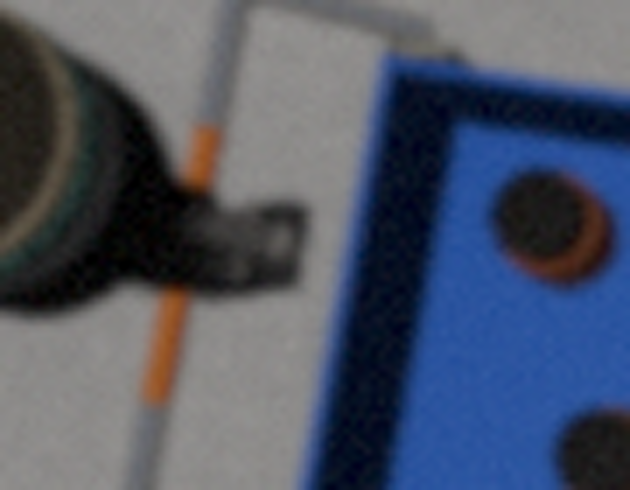

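The side crop shows the fingers at (300,215) pinching the sleeve. Now I swing bail A along its arc.

Call:
{"fn": "servo_tool", "kwargs": {"commands": [0,-0.16,-0.22,0,1,0,-0.35,-0.4,0,1,0,-0.73,-0.7,0,1,0,-1.19,-0.93,0,1,0,-1.68,-1.04,0,1,0,-2.19,-1.06,0,1,0,-2.69,-0.96,0,1,0,-3.0,-0.85,0,1,0,-3.16,-0.76,0,1,0,-3.16,-0.76,0,1]}}

```text
clock: 3.3
eef_pos: [555.5, 259.2, 130.7]
tool_rot: [3.14, 0.002, 2.971]
force: [-2.4, -0.7, 8.7]
width: 6.7
```

```bash
python3 - <<'E'
from lib import *
rows([W(TOTE,bar(1,q,0))[0]-[0,0,17] for q in (2.08,2.5,3.14)],[np.pi+TOTE[2]]*3)
E
```

```text
t 3.3 tcp [555.5 259.2 130.7] rot [3.140e+00 2.000e-03 2.971e+00] F [-2.4 -0.7  8.7] w 6.7 q [-0.46  0.69 -0.04  1.72  0.04  0.73  0.88]
[0.1  0.07 0.03] tw -0.01
[ 0.1  -0.68  0.69] tw -0.01
[ 0.1  -1.16  2.12] tw -0.01
```

Call:
{"fn": "servo_tool", "kwargs": {"commands": [0,-0.25,0.15,0,1,0,-0.45,0.32,0,1,0,-0.78,0.69,0,1,0,-1.02,1.11,0,1,0,-1.15,1.55,0,1,0,-1.2,1.9,0,1,0,-1.2,2.12,0,1,0,-1.2,2.22,0,1,0,-1.2,2.25,0,1,0,-1.2,2.25,0,1]}}

```text
clock: 4.13
eef_pos: [551.5, 231.9, 76.9]
tool_rot: [3.138, 0.004, 2.973]
force: [-5.4, 2.2, 29.0]
width: 6.1
```

```bash
python3 - <<'E'
from lib import *
rows([W(TOTE,bar(1,q,0))[0]-[0,0,17] for q in (2.8,3.14)],[np.pi+TOTE[2]]*3)
E
```

```text
t 4.13 tcp [551.5 231.9  76.9] rot [3.138 0.004 2.973] F [-5.4  2.2 29. ] w 6.1 q [-0.42  0.75 -0.04  1.79  0.05  0.59  0.91]
[ 0.12  0.09 -0.83] tw 0.0
[ 0.13 -0.05 -0.03] tw 0.0
```

Call:
{"fn": "servo_tool", "kwargs": {"commands": [0,0,-0.05,0,0.6,0,0,-0.1,0,0.4,0,0,-0.1,0,0.3,0,0,-0.1,0,0.3,0,0,-0.6,0,0.3,0,0,-1.4,0,0.3,0,0,-2.4,0,0.3,0,0,-3.4,0,0.3,0,0,-4.3,0,0.3,0,0,-4.5,0,0.3]}}

```text
clock: 4.97
eef_pos: [551.8, 230.9, 189.6]
tool_rot: [3.138, 0.005, 2.972]
force: [0.9, 0.2, 0.5]
width: 59.8
```

```bash
python3 - <<'E'
from lib import *
from cell import ctrl
import cv2
b=W(TOTE,bar(-1,QB,0))[0]; y=np.pi+TOTE[2];print(b)
rows([b+[0,0,70],b-[0,0,18]],[y,y])
for n in ("top","side"):
    im=ctrl.get_image(n)["img"]; x0,y0,w,h=(70,100,180,130) if n=="top" else (190,90,160,120)
    cv2.imwrite(f"pics/{n}3.png",cv2.resize(im[y0:y0+h,x0:x0+w],None,fx=4,fy=4,interpolation=cv2.INTER_CUBIC))
E
```

```text
[512.80163075  23.95143144 115.69259723]
t 4.97 tcp [551.8 230.9 189.6] rot [3.138 0.005 2.972] F [0.9 0.2 0.5] w 59.8 q [-0.41  0.6  -0.05  1.72  0.04  0.82  0.92]
[ 0.14 -8.42  0.13] tw -0.0
[ 0.16 -8.43  3.65] tw -0.0
```

View pics/side3.png

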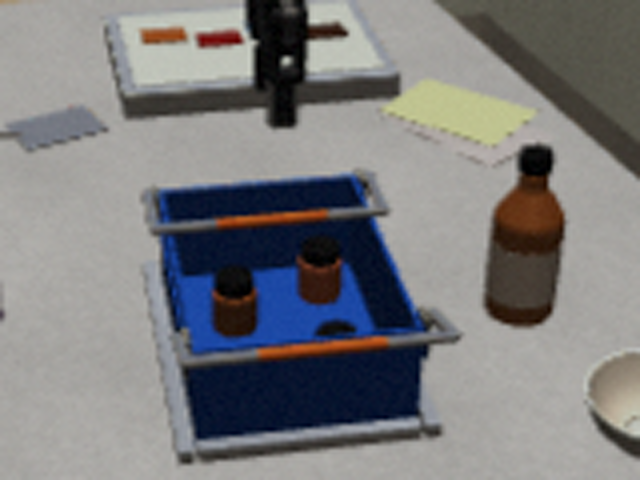

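View pics/top3.png

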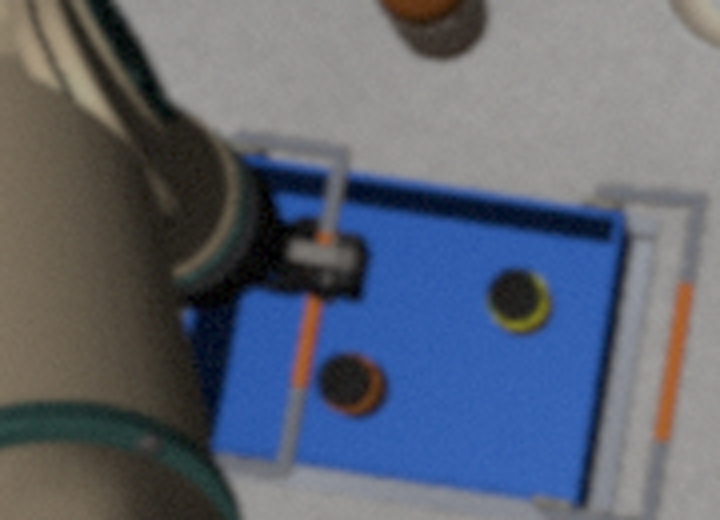

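Bail A now lies across the rim (side crop, bar at (270,217)), and all three jars are standing. Next is bail B.

Call:
{"fn": "servo_tool", "kwargs": {"commands": [0.05,-0.5,0,0,0.3,0.1,-1.5,0,0,0.3,0.15,-2.8,0,0,0.3,0.15,-4.2,0,0,0.3,0.15,-5.6,0,0,0.3,0.15,-6.9,0.1,0,0.3,0.15,-7.8,0.1,0,0.3,0.15,-8.3,0.1,0,0.3,0.15,-8.42,0.1,0,0.3,0.15,-8.42,0.1,0,0.3]}}

```text
clock: 5.9
eef_pos: [510.1, 22.8, 182.2]
tool_rot: [-3.142, -0.001, 2.971]
force: [0.4, -0.4, 0.3]
width: 59.9
```

```bash
python3 - <<'E'
from lib import *
from cell import ctrl
import cv2
b=W(TOTE,bar(-1,QB,0))[0]; y=np.pi+TOTE[2]
rows([b-[0,0,17.5]],[y])
for n in ("side",):
    im=ctrl.get_image(n)["img"]; x0,y0,w,h=(190,90,160,120)
    cv2.imwrite(f"pics/{n}4.png",cv2.resize(im[y0:y0+h,x0:x0+w],None,fx=4,fy=4,interpolation=cv2.INTER_CUBIC))
E
```

```text
t 5.9 tcp [510.1  22.8 182.2] rot [-3.142e+00 -1.000e-03  2.971e+00] F [ 0.4 -0.4  0.3] w 59.9 q [-0.05  0.5  -0.06  1.95  0.05  0.69  1.25]
[-0.11  0.06  3.36] tw -0.01
```

View pics/side4.png

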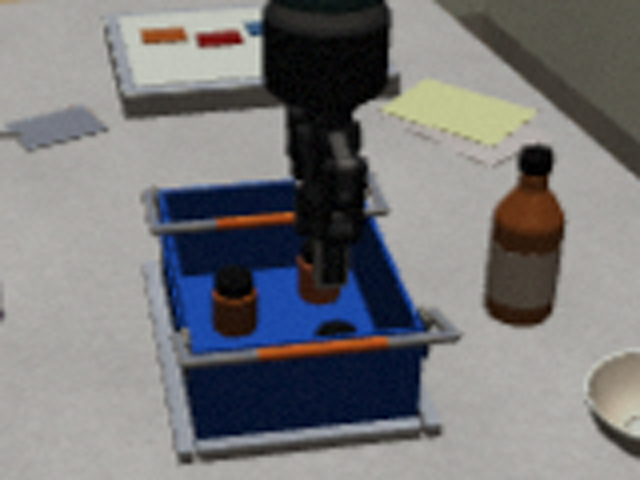

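Call:
{"fn": "servo_tool", "kwargs": {"commands": [-0.1,0.06,0.6,0,0.3,-0.1,0.06,1.3,0,0.3,-0.1,0.06,2.1,0,0.35,-0.1,0.06,2.8,0,0.4,-0.1,0.06,3.2,0,0.45,-0.1,0.06,3.36,0,0.6,-0.1,0.06,3.36,0,0.8,-0.1,0.06,3.36,0,1,-0.1,0.06,3.36,0,1,-0.1,0.06,3.36,0,1]}}

```text
clock: 6.78
eef_pos: [513.7, 24.3, 99.5]
tool_rot: [3.141, 0.001, 2.972]
force: [-0.8, -0.9, -0.5]
width: 6.5
```

Call:
{"fn": "servo_tool", "kwargs": {"commands": [0,0,0,0,1,0,0,0,0,1]}}

```text
clock: 6.95
eef_pos: [513.7, 24.3, 99.4]
tool_rot: [3.141, 0.001, 2.972]
force: [-0.4, -1.3, 0.9]
width: 6.7
```

```bash
python3 - <<'E'
from lib import *
from cell import ctrl
import cv2
b=W(TOTE,bar(-1,QB,0))[0]; y=np.pi+TOTE[2]
rows([b-[0,0,17.5]],[y])
q=np.linspace(QB,np.pi,14)[1:]
for k in q: print(round(k,2), "ty",round(-60*(np.cos(k)-np.cos(QB))/25,2),"tz",round(-60*(np.sin(k)-np.sin(QB))/25,2))
im=ctrl.get_image("side")["img"]; x0,y0,w,h=(190,90,160,120)
cv2.imwrite(f"pics/side5.png",cv2.resize(im[y0:y0+h,x0:x0+w],None,fx=4,fy=4,interpolation=cv2.INTER_CUBIC))
E
```

```text
t 6.95 tcp [513.7  24.3  99.4] rot [3.141e+00 1.000e-03 2.972e+00] F [-0.4 -1.3  0.9] w 6.7 q [-0.07  0.64 -0.05  2.01  0.07  0.49  1.24]
[ 0.03 -0.02  0.05] tw -0.0
0.57 ty 0.23 tz -0.46
0.79 ty 0.55 tz -0.86
1.0 ty 0.95 tz -1.18
1.22 ty 1.41 tz -1.4
1.43 ty 1.91 tz -1.53
1.64 ty 2.42 tz -1.55
1.86 ty 2.93 tz -1.45
2.07 ty 3.4 tz -1.26
2.29 ty 3.82 tz -0.96
2.5 ty 4.17 tz -0.59
2.71 ty 4.43 tz -0.15
2.93 ty 4.59 tz 0.34
3.14 ty 4.65 tz 0.85
```

View pics/side5.png

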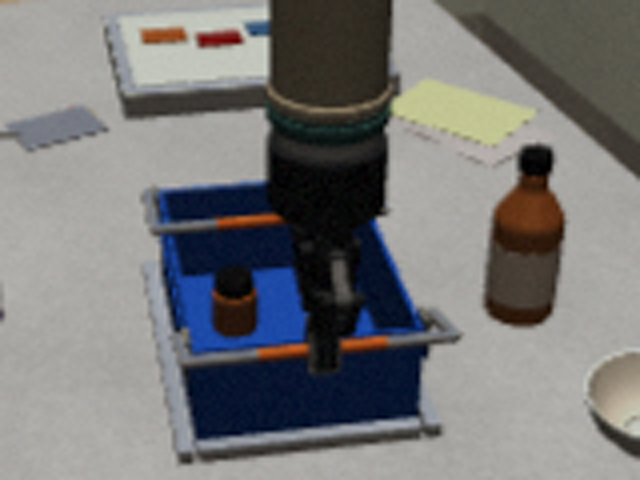

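Bail B is pinched, with the fingers on the sleeve at (325,350). Now I swing it in.

Call:
{"fn": "servo_tool", "kwargs": {"commands": [0,0.1,-0.23,0,1,0,0.23,-0.46,0,1,0,0.55,-0.86,0,1,0,0.95,-1.18,0,1,0,1.41,-1.4,0,1,0,1.91,-1.53,0,1,0,2.42,-1.55,0,1,0,2.93,-1.45,0,1,0,3.2,-1.35,0,1,0,3.4,-1.26,0,1]}}

```text
clock: 7.83
eef_pos: [528.2, 109.2, 131.8]
tool_rot: [3.141, 0.002, 2.973]
force: [-1.8, -3.0, 11.5]
width: 6.4
```

```bash
python3 - <<'E'
from lib import *
rows([W(TOTE,bar(-1,q,0))[0]-[0,0,16.5] for q in (2.07,2.29,2.5,2.71,2.93,3.14)],[np.pi+TOTE[2]]*6)
E
```

```text
t 7.83 tcp [528.2 109.2 131.8] rot [3.141e+00 2.000e-03 2.973e+00] F [-1.8 -3.  11.5] w 6.4 q [-0.23  0.61 -0.04  1.92  0.04  0.61  1.1 ]
[ 0.03 -0.07  0.04] tw 0.01
[0.03 0.36 0.35] tw 0.01
[0.03 0.7  0.72] tw 0.01
[0.03 0.96 1.15] tw 0.01
[0.04 1.13 1.65] tw 0.01
[0.04 1.18 2.15] tw 0.01
```

Call:
{"fn": "servo_tool", "kwargs": {"commands": [0,0.2,0.15,0,1,0,0.38,0.33,0,1,0,0.74,0.7,0,1,0,1.0,1.13,0,1,0,1.17,1.6,0,1,0,1.22,1.9,0,1,0,1.22,2.12,0,1,0,1.22,2.23,0,1,0,1.22,2.26,0,1,0,1.22,2.26,0,1]}}

```text
clock: 8.67
eef_pos: [533.4, 139.6, 74.3]
tool_rot: [3.139, 0.001, 2.973]
force: [-0.6, 1.0, 7.4]
width: 6.8
```

Call:
{"fn": "servo_tool", "kwargs": {"commands": [0,0,-0.05,0,0.6,0,0,-0.1,0,0.4,0,0,-0.1,0,0.3,0,0,-0.1,0,0.3,0,0,-0.6,0,0.3,0,0,-1.4,0,0.3,0,0,-2.4,0,0.3,0,0,-3.4,0,0.3,0,0,-4.3,0,0.3,0,0,-4.5,0,0.3]}}

```text
clock: 9.5
eef_pos: [534.7, 138.7, 189.6]
tool_rot: [3.139, 0.005, 2.972]
force: [0.3, 0.9, 0.1]
width: 59.8
```

```bash
python3 - <<'E'
from lib import *
from cell import ctrl
import cv2
g=np.array([CAD[0],CAD[1],105]); y=np.pi/2+CAD[2]
rows([g+[0,0,80],g-[0,0,18.7]],[y,y])
for n in ("top","side"):
    im=ctrl.get_image(n)["img"]; x0,y0,w,h=(70,100,180,130) if n=="top" else (190,90,160,120)
    cv2.imwrite(f"pics/{n}6.png",cv2.resize(im[y0:y0+h,x0:x0+w],None,fx=4,fy=4,interpolation=cv2.INTER_CUBIC))
E
```

```text
t 9.5 tcp [534.7 138.7 189.6] rot [3.139 0.005 2.972] F [0.3 0.9 0.1] w 59.8 q [-0.28  0.54 -0.04  1.84  0.03  0.76  1.07]
[ -1.3  -13.35   0.15] tw 10.74
[ -1.28 -13.36   4.1 ] tw 10.74
```

View pics/side6.png

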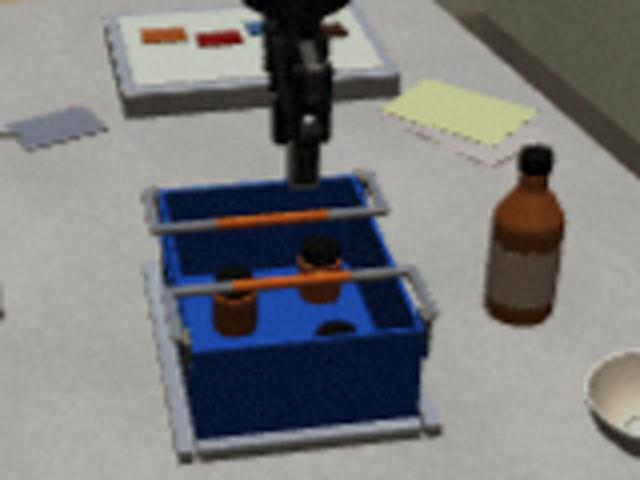

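```bash
python3 - <<'E'
from lib import *
for s in(1,-1):
  for q in (2.9,3.0,3.14):
    p=proj("side",W(TOTE,[bar(s,q,-45),bar(s,q,45)])); print(s,q,(((p-[190,90])+.5)*4-.5).round(1).tolist())
E
```

```text
1 2.9 [[217.2, 210.0], [327.6, 200.9]]
1 3.0 [[217.6, 217.1], [327.7, 208.0]]
1 3.14 [[217.9, 226.6], [327.6, 217.4]]
-1 2.9 [[234.9, 274.1], [352.9, 263.7]]
-1 3.0 [[234.8, 280.0], [352.4, 269.5]]
-1 3.14 [[234.9, 289.0], [351.8, 278.5]]
```

Both bails are within about a pixel of fully in. I'll press each down lightly with closed fingers to confirm they are at the stops.

```bash
python3 - <<'E'
from lib import *
y=np.pi+TOTE[2]
rows([W(TOTE,[0,s*47,99])[0] for s in(-1,1)],[y,y])
E
```

```text
t 9.6 tcp [533.4 138.4 187.2] rot [3.140e+00 2.000e-03 2.972e+00] F [-0.6  0.1 -0.6] w 59.6 q [-0.28  0.54 -0.04  1.85  0.03  0.75  1.07]
[ 0.05 -0.01  3.53] tw -0.0
[0.05 3.75 3.53] tw -0.0
```

Call:
{"fn": "servo_tool", "kwargs": {"commands": [0,0,0.5,0,1,0,0,1.2,0,1,0,0,2,0,1,0,0,2.6,0,1,0,0,3,0,1,0,0,3.2,0,1,0,0,3.35,0,1,0,0,3.45,0,1,0,0,3.53,0,1,0,0,3.55,0,1]}}

```text
clock: 10.43
eef_pos: [533.0, 138.3, 98.8]
tool_rot: [3.141, 0.001, 2.972]
force: [-2.7, -0.5, 9.3]
width: -0.0
```

Call:
{"fn": "servo_tool", "kwargs": {"commands": [0,0.3,-0.8,0,1,0,1.2,-1.2,0,1,0,2.4,-1.2,0,1,0,3.4,-1.0,0,1,0,3.76,-0.7,0,1,0,3.76,-0.4,0,1,0,3.76,-0.2,0,1,0,3.76,-0.1,0,1,0,3.76,0,0,1,0,3.76,0.02,0,1]}}

```text
clock: 11.27
eef_pos: [548.0, 228.5, 98.6]
tool_rot: [-3.14, -0.001, 2.97]
force: [-5.9, -1.4, 17.8]
width: 0.2
```

```bash
python3 - <<'E'
from lib import *
g=np.array([CAD[0],CAD[1],105]); y=np.pi/2+CAD[2]
rows([g+[0,0,80],g-[0,0,18.7]],[y,y])
E
```

```text
t 11.27 tcp [548.  228.5  98.6] rot [-3.14e+00 -1.00e-03  2.97e+00] F [-5.9 -1.4 17.8] w 0.2 q [-0.43  0.72 -0.02  1.79  0.03  0.63  0.93]
[ -1.41 -16.98  -3.43] tw 10.72
[ -1.42 -16.97   0.52] tw 10.72
```

Both bails are confirmed at their stops (bar tops at about 98.7 mm, which holds up the press). Now I go to the wooden caddy.

Call:
{"fn": "servo_tool", "kwargs": {"commands": [0,0,-1,0,0.9,0,-0.5,-2.2,0.5,0.6,-0.1,-1.8,-3.2,1.5,0.3,-0.2,-3.3,-3.6,2.5,0.3,-0.4,-4.8,-3.6,3.5,0.3,-0.5,-6.3,-3.6,4.6,0.3,-0.6,-7.8,-3.6,5.7,0.3,-0.8,-9.3,-3.6,6.8,0.3,-0.9,-10.8,-3.6,7.9,0.3,-1.0,-12.3,-3.6,9,0.3]}}

```text
clock: 12.1
eef_pos: [520.1, -80.0, 187.2]
tool_rot: [-3.141, 0.0, 2.021]
force: [0.7, -0.1, 0.2]
width: 59.9
```

```bash
python3 - <<'E'
from lib import *
g=np.array([CAD[0],CAD[1],105]); y=np.pi/2+CAD[2]
rows([g+[0,0,80],g-[0,0,18.7]],[y,y])
E
```

```text
t 12.1 tcp [520.1 -80.  187.2] rot [-3.141  0.     2.021] F [ 0.7 -0.1  0.2] w 59.9 q [-0.06  0.52  0.23  1.91 -0.17  0.73  0.72]
[-3.99 -2.36  0.09] tw 1.66
[-3.99 -2.36  4.04] tw 1.66
```

Call:
{"fn": "servo_tool", "kwargs": {"commands": [-1.0,-0.6,0,0.6,0.3,-2.2,-1.3,0,1.3,0.3,-3.2,-1.9,0,1.66,0.3,-3.8,-2.25,0.05,1.66,0.3,-4,-2.36,0.05,1.66,0.3,-4,-2.36,0.05,1.66,0.3,-4,-2.36,0.05,1.66,0.3]}}

```text
clock: 12.68
eef_pos: [512.4, -191.6, 185.6]
tool_rot: [-3.141, -0.001, 1.856]
force: [0.5, 0.3, -0.5]
width: 59.9
```

```bash
python3 - <<'E'
from lib import *
from cell import ctrl
import cv2
g=np.array([CAD[0],CAD[1],105]); y=np.pi/2+CAD[2]
rows([g+[0,0,80],g-[0,0,18.7]],[y,y])
for n in ("top","side"):
    im=ctrl.get_image(n)["img"]; x0,y0,w,h=(256,140,140,110) if n=="top" else (230,150,140,150)
    cv2.imwrite(f"pics/{n}7.png",cv2.resize(im[y0:y0+h,x0:x0+w],None,fx=4,fy=4,interpolation=cv2.INTER_CUBIC))
E
```

```text
t 12.68 tcp [ 512.4 -191.6  185.6] rot [-3.141e+00 -1.000e-03  1.856e+00] F [ 0.5  0.3 -0.5] w 59.9 q [ 0.13  0.55  0.27  1.86 -0.21  0.76  0.8 ]
[-0.13 -0.12  0.02] tw 0.07
[-0.14 -0.12  3.97] tw 0.07
```

View pics/side7.png

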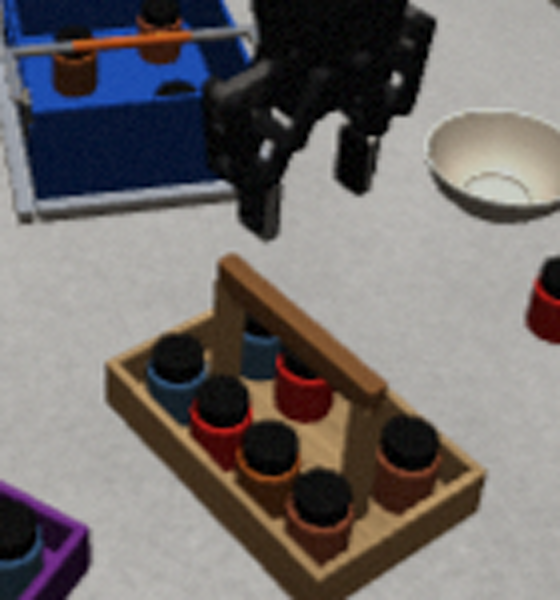

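View pics/top7.png

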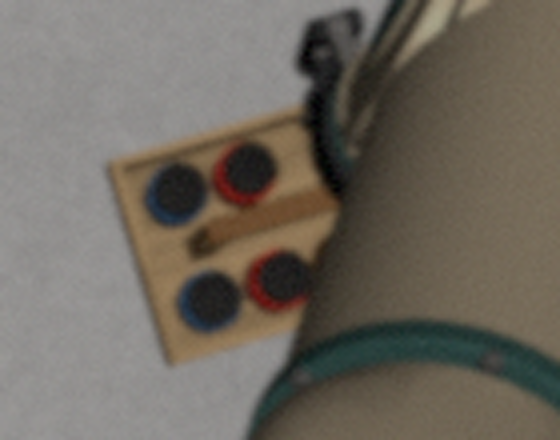

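The caddy is the wooden one, with its handle at (300,325) in the side crop, and the jaws straddle it. Now I go down and grip.

Call:
{"fn": "servo_tool", "kwargs": {"commands": [-0.14,-0.12,0.7,0.07,0.3,-0.14,-0.12,1.5,0.07,0.3,-0.14,-0.12,2.3,0.07,0.3,-0.14,-0.12,3.1,0.07,0.3,-0.14,-0.12,3.7,0.07,0.3,-0.14,-0.12,3.95,0.07,0.4,-0.14,-0.12,3.97,0.07,0.6,-0.14,-0.12,3.97,0.07,0.8,-0.14,-0.12,3.97,0.07,1,-0.14,-0.12,3.97,0.07,1]}}

```text
clock: 13.62
eef_pos: [512.2, -196.3, 87.6]
tool_rot: [3.139, 0.001, 1.849]
force: [1.0, 0.7, 0.7]
width: 12.9
```

Call:
{"fn": "servo_tool", "kwargs": {"commands": [0,0,0,0,1,0,0,0,0,1]}}

```text
clock: 13.78
eef_pos: [512.2, -196.3, 87.5]
tool_rot: [3.139, 0.001, 1.849]
force: [1.2, 1.9, 4.6]
width: 13.0
```

Call:
{"fn": "servo_tool", "kwargs": {"commands": [0,0,-0.1,0,1,0,0,-0.3,0,1,0,0,-0.6,0,1,0,0,-1.0,0,1,0,0,-1.5,0,1,0,0,-1.8,0,1,0,0,-2,0,1,0,0,-2,0,1]}}

```text
clock: 14.45
eef_pos: [511.7, -196.7, 137.9]
tool_rot: [3.14, 0.001, 1.849]
force: [-0.0, -0.2, -4.0]
width: 12.7
```

```bash
python3 - <<'E'
from lib import *
from cell import ctrl
import cv2
rows([],[])
for n in ("top","side"):
    im=ctrl.get_image(n)["img"]; x0,y0,w,h=(256,140,140,110) if n=="top" else (230,150,140,150)
    cv2.imwrite(f"pics/{n}8.png",cv2.resize(im[y0:y0+h,x0:x0+w],None,fx=4,fy=4,interpolation=cv2.INTER_CUBIC))
E
```

```text
t 14.45 tcp [ 511.7 -196.7  137.9] rot [3.140e+00 1.000e-03 1.849e+00] F [-0.  -0.2 -4. ] w 12.7 q [ 0.15  0.62  0.25  1.9  -0.24  0.64  0.83]
```

View pics/side8.png

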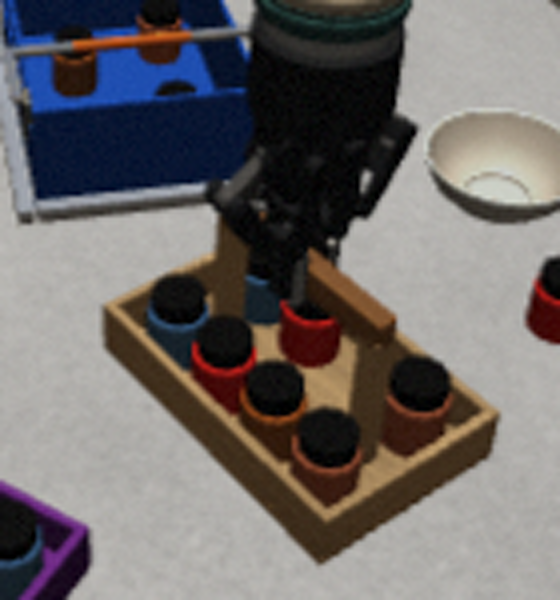

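View pics/top8.png

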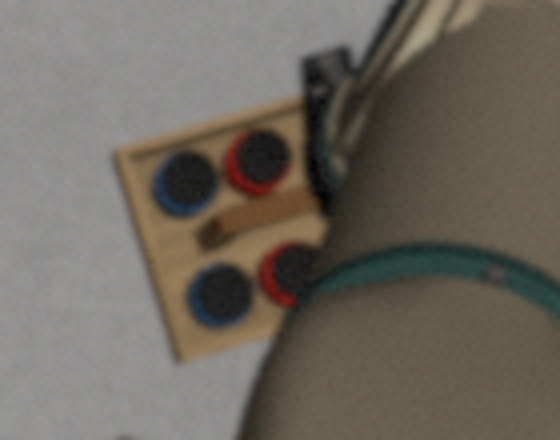

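```bash
python3 - <<'E'
from lib import *
np.set_printoptions(suppress=True,precision=2)
t=lambda u,v:("top",nat(256,140,4,u,v)); s=lambda u,v:("side",nat(230,150,4,u,v))
obs=[t(115,150),t(178,362),s(104,310),s(497,412),s(325,521),s(320,562)]
L=[[65,100,36],[-65,100,36],[-65,100,36],[65,-100,36],[-65,-100,36],[-65,-100,0]]
f=lambda p:W(p[:3],np.array(L)+[0,0,p[3]])
x,r=fit(f,obs,[511,-196,.277,50]);print(x);print(r.T)
# target tool pose
y=np.pi/2+TOTE[2]
tc=np.array([TOTE[0],TOTE[1],0])
rows([tc+[0,0,225],tc+[0,0,206-17.5]],[y,y])
E
```

```text
[ 510.47 -195.08    0.28   49.13]
[[-0.94  0.1  -0.12  0.73  0.15 -0.12]
 [-0.14  0.58 -1.46  0.15  0.16  0.84]]
t 14.55 tcp [ 510.9 -196.3  136.6] rot [ 3.14 -0.    1.85] F [-0.7  0.3 -4. ] w 12.7 q [ 0.15  0.62  0.24  1.9  -0.24  0.64  0.83]
[14.34  5.31 -3.53] tw 4.27
[14.34  5.31 -2.07] tw 4.27
```

Call:
{"fn": "servo_tool", "kwargs": {"commands": [0,0,-0.5,0,1,0,0,-1.3,0,1,0.1,0.04,-2.2,0,1,0.4,0.15,-3.0,0.1,1,0.9,0.33,-3.5,0.25,1,1.6,0.6,-3.55,0.45,1,2.5,0.93,-3.55,0.7,1,3.5,1.3,-3.55,1.0,1,4.5,1.67,-3.55,1.3,1,5.5,2.04,-3.55,1.6,1]}}

```text
clock: 15.38
eef_pos: [521.6, -49.0, 224.6]
tool_rot: [-3.14, -0.0, 1.679]
force: [0.4, -0.0, -4.2]
width: 13.3
```

```bash
python3 - <<'E'
from lib import *
y=np.pi/2+TOTE[2]
tc=np.array([TOTE[0],TOTE[1],0])
rows([tc+[0,0,225]],[y])
E
```

```text
t 15.38 tcp [521.6 -49.  224.6] rot [-3.14  -0.     1.679] F [ 0.4 -0.  -4.2] w 13.3 q [-0.2   0.48  0.35  1.88 -0.21  0.82  0.37]
[ 9.21  1.75 -0.02] tw 2.65
```

Call:
{"fn": "servo_tool", "kwargs": {"commands": [1.1,0.21,0,0.3,1,2.2,0.42,0,0.65,1,3.3,0.63,0,1.0,1,4.5,0.86,0,1.35,1,5.7,1.08,0,1.7,1,6.8,1.29,0,2.0,1,7.7,1.46,0,2.3,1,8.4,1.6,0,2.5,1,8.9,1.69,0,2.63,1,9.1,1.73,0,2.65,1]}}

```text
clock: 16.22
eef_pos: [539.3, 183.8, 224.1]
tool_rot: [-3.139, -0.0, 1.407]
force: [-0.3, 0.4, -5.4]
width: 13.0
```

Call:
{"fn": "servo_tool", "kwargs": {"commands": [0.1,0,0,0,1,0.1,0,0,0,1,0.1,0,0,0,1]}}

```text
clock: 16.47
eef_pos: [540.6, 181.6, 225.1]
tool_rot: [-3.141, 0.001, 1.403]
force: [-0.1, -0.5, -4.2]
width: 13.3
```

```bash
python3 - <<'E'
from lib import *
from cell import ctrl
import cv2
y=np.pi/2+TOTE[2]
tc=np.array([TOTE[0],TOTE[1],0])
rows([tc+[0,0,225],tc+[0,0,186]],[y,y])
for n in ("top","side"):
    im=ctrl.get_image(n)["img"]; x0,y0,w,h=(70,90,180,150) if n=="top" else (200,70,150,140)
    cv2.imwrite(f"pics/{n}9.png",cv2.resize(im[y0:y0+h,x0:x0+w],None,fx=4,fy=4,interpolation=cv2.INTER_CUBIC))
E
```

```text
t 16.47 tcp [540.6 181.6 225.1] rot [-3.141e+00  1.000e-03  1.403e+00] F [-0.1 -0.5 -4.2] w 13.3 q [-0.64  0.55  0.42  1.76 -0.28  0.89 -0.27]
[ 0.12 -0.03  0.  ] tw 0.01
[ 0.12 -0.03  1.56] tw 0.01
```

View pics/side9.png

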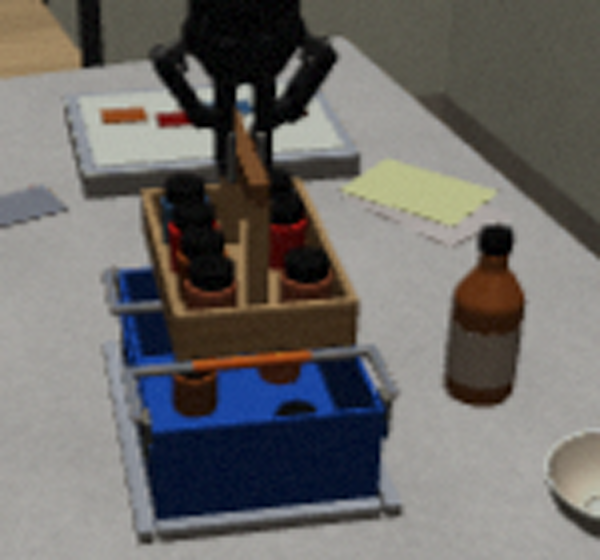

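View pics/top9.png

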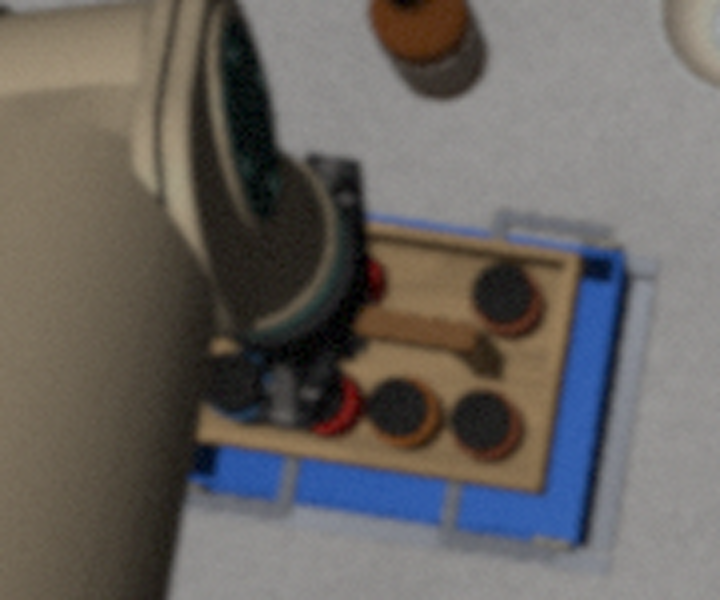

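```bash
python3 - <<'E'
from lib import *
np.set_printoptions(suppress=True,precision=2)
t=lambda u,v:("top",nat(70,90,4,u,v)); s=lambda u,v:("side",nat(200,70,4,u,v))
obs=[t(580,250),t(545,492),s(177,308),s(357,300),s(140,190)]
L=[[65,-100,36],[-65,-100,36],[-65,-100,36],[65,-100,36],[-65,100,36]]
f=lambda p:W(p[:3],np.array(L)+[0,0,p[3]])
x,r=fit(f,obs,[541,182,-.169,138]);print(x);print(r.T)
E
```

```text
[537.75 178.74  -0.16 142.46]
[[ 0.19 -0.4  -0.15  1.08 -0.23]
 [ 0.19  0.06  1.76 -0.46 -0.53]]
```

The caddy fit agrees with the tool pose to within about 3 mm, and it is level and square. I'll shift about 4 mm and lower it.

Call:
{"fn": "servo_tool", "kwargs": {"commands": [0.08,0,0.1,0,1,0.15,0,0.3,0,1,0.15,0,0.55,0,1,0.15,0,0.8,0,1,0.15,0,1.0,0,1,0.15,0,1.15,0,1,0.15,0,1.25,0,1,0.15,0,1.32,0,1,0.15,0,1.36,0,1,0.15,0,1.36,0,1]}}

```text
clock: 17.4
eef_pos: [541.3, 186.8, 191.2]
tool_rot: [-3.142, 0.0, 1.404]
force: [-0.3, -0.6, -5.0]
width: 13.0
```

```bash
python3 - <<'E'
from lib import *
from cell import ctrl
import cv2
y=np.pi/2+TOTE[2]
tc=np.array([TOTE[0],TOTE[1],0])
rows([tc+[0,0,186]],[y,y])
im=ctrl.get_image("side")["img"]; x0,y0,w,h=(215,110,100,100)
cv2.imwrite(f"pics/side10.png",cv2.resize(im[y0:y0+h,x0:x0+w],None,fx=6,fy=6,interpolation=cv2.INTER_CUBIC))
im=ctrl.get_image("top")["img"]; x0,y0,w,h=(110,130,130,110)
cv2.imwrite(f"pics/top10.png",cv2.resize(im[y0:y0+h,x0:x0+w],None,fx=5,fy=5,interpolation=cv2.INTER_CUBIC))
E
```

```text
t 17.4 tcp [541.3 186.8 191.2] rot [-3.142  0.     1.404] F [-0.3 -0.6 -5. ] w 13.0 q [-0.64  0.6   0.4   1.79 -0.3   0.82 -0.26]
[-0.09 -0.03  0.21] tw 0.02
```

View pics/side10.png

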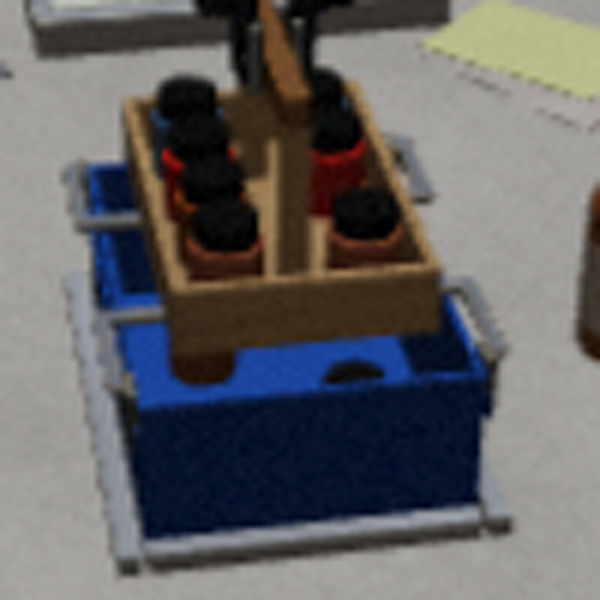

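View pics/top10.png

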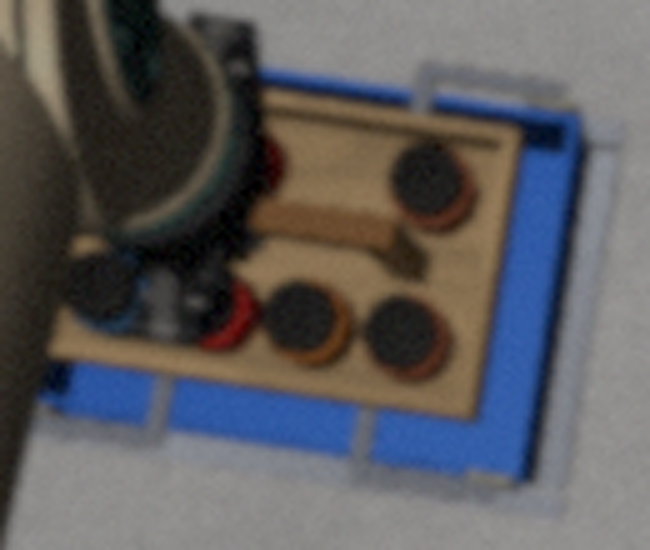

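```bash
python3 - <<'E'
from lib import *
np.set_printoptions(suppress=True,precision=1)
cr=lambda p:((p-[110,130])+.5)*5-.5
cs=lambda p:((p-[215,110])+.5)*6-.5
z=104+36
C4=[[65,-100,z],[-65,-100,z],[-65,100,z]]
T4=[[85,-120,90],[-85,-120,90],[-85,120,90]]
print("top caddy",cr(proj("top",W(TOTE,C4))).tolist(),"\ntop tote",cr(proj("top",W(TOTE,T4))).tolist())
print("side caddy",cs(proj("side",W(TOTE,C4))).tolist(),"\nside tote",cs(proj("side",W(TOTE,T4))).tolist())
E
```

```text
top caddy [[521.4805014200097, 129.54743231945014], [472.72044206122143, 419.4006993139308], [21.29463051288856, 349.68147982962006]] 
top tote [[580.5657326374287, 115.98100362198363], [520.8451489092994, 477.54212243959273], [3.8010610140068195, 397.50247137253405]]
side caddy [[445.44864237920194, 272.2212523909215], [175.0808807223214, 296.22507397107967], [125.2415507730492, 101.29073503047525]] 
side tote [[489.8843091124771, 378.2492959586956], [141.43974744749215, 411.8892856530487], [89.06232381465918, 168.1540324434946]]
```

Held against the tote in the same pictures, the caddy corners are within about 1 px of the centred pose. I'll lower it the last 5 mm.

Call:
{"fn": "servo_tool", "kwargs": {"commands": [-0.04,0,0.04,0,1,-0.05,0,0.08,0.02,1,-0.05,0,0.12,0.02,1,-0.05,0,0.15,0.02,1,-0.05,0,0.18,0.02,1,-0.05,0,0.18,0.02,1]}}

```text
clock: 18.0
eef_pos: [541.0, 185.6, 186.6]
tool_rot: [-3.141, 0.0, 1.402]
force: [0.1, 0.9, -4.5]
width: 13.0
```

Call:
{"fn": "servo_tool", "kwargs": {"commands": [0,0,0.02,0,1,0,0,0.04,0,1,0,0,0.06,0,1,0,0,0.06,0,1]}}

```text
clock: 18.33
eef_pos: [541.2, 185.7, 186.5]
tool_rot: [3.141, -0.001, 1.402]
force: [-2.0, -1.2, 5.2]
width: 12.7
```

Contact: the vertical force went from -4.5 to +5 N. Releasing now.

Call:
{"fn": "servo_tool", "kwargs": {"commands": [0,0,-0.01,0,0.95,0,0,-0.02,0,0.9,0,0,-0.02,0,0.8,0,0,-0.02,0,0.7,0,0,-0.02,0,0.55,0,0,-0.02,0,0.4,0,0,-0.02,0,0.3,0,0,-0.02,0,0.3]}}

```text
clock: 19.0
eef_pos: [541.2, 185.6, 185.7]
tool_rot: [3.141, -0.0, 1.402]
force: [0.1, -0.2, -1.0]
width: 60.0
```

Call:
{"fn": "servo_tool", "kwargs": {"commands": [0,0,-0.3,0,0.3,0,0,-0.8,0,0.3,0,0,-1.6,0,0.3,0,0,-2.6,0,0.3,0,0,-3.6,0,0.3,0,0,-4.4,0,0.3,0,0,-4.8,0,0.3,0,0,-4.8,0,0.3]}}

```text
clock: 19.67
eef_pos: [542.5, 185.8, 308.4]
tool_rot: [3.137, -0.003, 1.402]
force: [0.2, 0.9, -0.6]
width: 59.9
```

Call:
{"fn": "servo_tool", "kwargs": {"commands": [-1,-0.5,0,0,0.3,-2.4,-1,0,0,0.3,-4,-1.6,0,0,0.3,-5.6,-2.2,0,0,0.3,-7.2,-2.8,0,0,0.3,-8.8,-3.2,0,0,0.3,-10.2,-3.6,0,0,0.3,-11.2,-4,0,0,0.3,-12,-4,0,0,0.3,-12,-4,0,0,0.3]}}

```text
clock: 20.5
eef_pos: [389.8, -97.0, 305.2]
tool_rot: [-3.14, 0.001, 1.395]
force: [0.4, -1.0, 0.3]
width: 59.8
```

```bash
python3 - <<'E'
from lib import *
from cell import ctrl
import cv2
rows([],[])
im=ctrl.get_image("side")["img"]; x0,y0,w,h=(215,110,130,100)
cv2.imwrite(f"pics/side11.png",cv2.resize(im[y0:y0+h,x0:x0+w],None,fx=6,fy=6,interpolation=cv2.INTER_CUBIC))
im=ctrl.get_image("top")["img"]; x0,y0,w,h=(90,70,160,120)
im=im[120:240,95:255]
cv2.imwrite(f"pics/top11.png",cv2.resize(im,None,fx=5,fy=5,interpolation=cv2.INTER_CUBIC))
E
```

```text
t 20.5 tcp [389.8 -97.  305.2] rot [-3.140e+00  1.000e-03  1.395e+00] F [ 0.4 -1.   0.3] w 59.8 q [-0.31  0.2   0.59  2.06 -0.14  0.92  0.17]
```

View pics/side11.png

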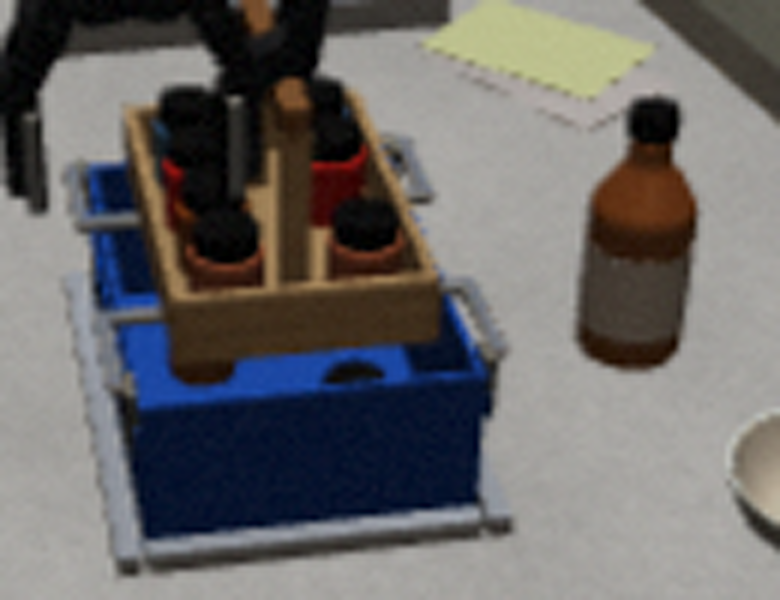

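View pics/top11.png

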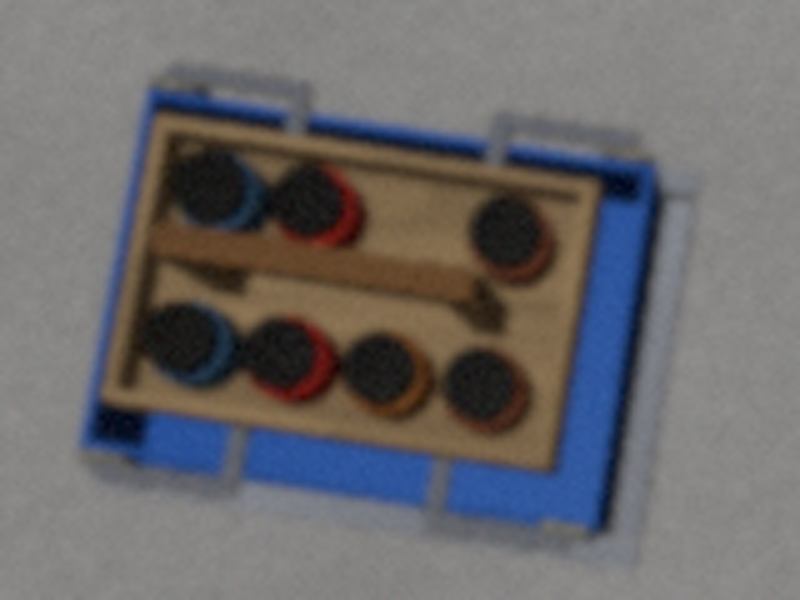

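```bash
python3 - <<'E'
from lib import *
np.set_printoptions(suppress=True,precision=3)
t=lambda u,v:("top",nat(95,120,5,u,v))
for nm,o,a,b,z in(("caddy",[(155,112),(602,182),(555,470),(103,403)],65,100,135),("tote",[(150,92),(657,168),(602,532),(85,448)],85,120,90)):
    x,r=fit(lambda p:W(p,[[a,b,z],[a,-b,z],[-a,-b,z],[-a,b,z]]),[t(*q) for q in o],TOTE);print(nm,x,abs(r).max())
E
```

```text
caddy [540.194 183.217  -0.165] 0.6288236414125947
tote [539.007 182.931  -0.167] 0.5585601351070295
```

The caddy is about 1 mm off centre and 0.002 rad off square. It is seated and the arm is clear, so I'll take one full look for the other objects and hand in.

```bash
python3 - <<'E'
from cell import ctrl
import cv2
cv2.imwrite("pics/top12.png",cv2.resize(ctrl.get_image("top")["img"],(800,600)))
E
```

```text
(no output)
```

View pics/top12.png

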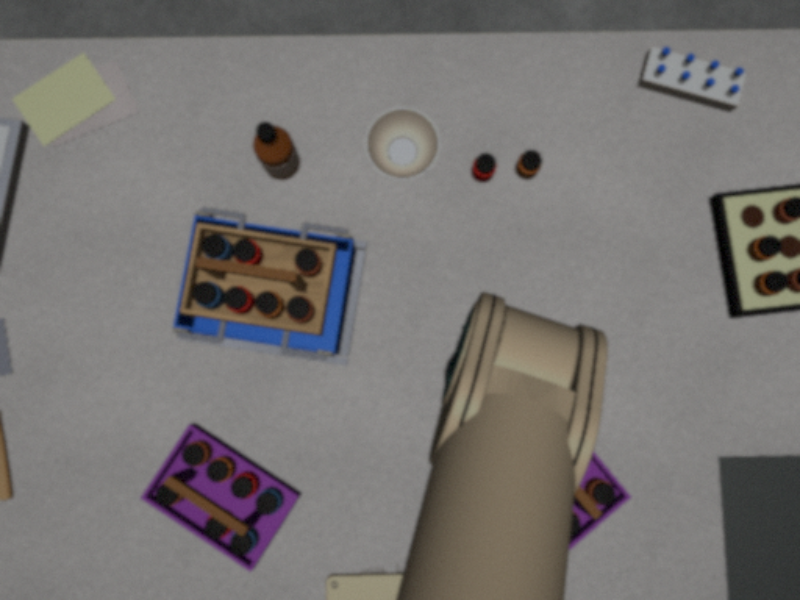

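The bottle (275,150), bowl (403,142) and spare jars (483,166) and (529,163) are where they were.

```bash
python3 -c "
from cell import ctrl
print(ctrl.finish_job())"
```

```text
the job is handed in; nothing more can be done
None
```

I swung both bails fully in, set the wooden caddy down on them and let go. The job was handed in at about 20.6 s of the 72 s allowed.

- **Bails:** I pinched each crossbar, swung it over and pressed it down with closed fingers. Both held at their stops, with the bar tops at about 98.7 mm (99 expected).
- **Caddy:** It went down with about 5 N of contact. In the last top picture it is about 1 mm off centre and 0.002 rad off square. The last side picture shows it resting level on the bails.
- **Other things:** The bottle, bowl and spare jars are where they were. The three tote jars stood undisturbed after both bails were in. The caddy now hides most of them, and in the last side picture only two are partly visible, still in place.
- **Checks that disagreed:** While the caddy was held above the tote, a picture fit put it about 3 mm off in x and y and 4 mm high compared with the tool pose. In the last top picture the tote itself came out about 2 mm from my first fit. The centring above is caddy against tote in that same picture, so that shift does not affect it.

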